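# Test the emergency stop

## Task

Test the emergency stop on the control station: with the fingertips press the red mushroom button in until it latches and let go so that it stays down by itself, then push its white tab round clockwise (seen from above) until the button pops back out. Then press the blue reset button fully in and let it come back. Do not press the green start button, and leave the things lying around where they are.

Things in the scene. Friction and masses are not known exactly. Their poses are not given: they have to be found in the camera images.
- station: Grey control box fixed to the bench, 104 x 230 x 60 mm; origin at the centre of its underside, x axis across its short side, y along its long side, z up. The mushroom button's axis stands at (0, +60 mm) of this frame, in a fixed yellow collar 92 mm across whose flat top is 74 mm above the bench. The two push buttons stand at (0, -32 mm) and (0, -84 mm); which is blue and which is green varies.
- stop_axis (a point): The middle of the red mushroom button's top, on its axis (89 mm above the bench when out; it sinks with the button). The head is 78 mm across, gently domed (the rim is 3 mm lower than the middle), with one raised white tab near its rim. Pressing in takes about 5 N; it latches from about 10.5 mm, meets a hard stop at 13.5 mm, and rests 10 mm down when latched.
- stop_pad (a point): A point on the button's top, 12 mm from the axis on the side away from the tab: a clear place to press, at the same height as the middle. Sinks and turns with the head.
- stop_tab (a point): Middle of the upright push face of the white tab, a raised wedge on the head; 98 mm above the bench when out. Axes turn with the head: x from the head's axis outward (this point is 27 mm out), z up; the face looks to +y, spans 16 to 38 mm from the axis and 10 mm above and below this point. Behind it (-y) the wedge slopes down. A fingertip held just above this height when latched leaves room for the pop-up.
- stop_press (a joint): How far the mushroom button is in: 0 out, about 0.010 latched, 0.0135 fully pressed (m). A spring pushes it out.
- stop_twist (a joint): Turn of the mushroom head, clockwise seen from above: 0 at rest, at most 1.0 rad. Grows as the tab's face is pushed towards its -y (about 3 N at the tab); the latch lets go after 0.4 to 0.7 rad. A spring turns it back when let go.
- blue_button_top (a point): Centre of the top of the blue reset button, 28 mm across, in a black ring 44 mm across; top 82 mm above the bench, 10 mm above its ring.
- blue_button (a joint): How far the blue button is in: 0 out, 0.006 fully in (m). A spring pushes it out; fully in takes 5 N.
- green_button_top (a point): Centre of the top of the green start button, of the same size and shape as the blue one. Not to be pressed.
- green_button (a joint): How far the green button is in: 0 out, 0.006 fully in (m).
- tape_roll: Roll of blue masking tape lying flat, 94 mm across and 19 mm high, loose; origin at the centre of its underside.
- paint_tin: Closed white sample tin, 67 mm across and 73 mm high, loose; origin at the centre of its underside.
- clear_cup: Empty clear mixing cup, 73 mm across and 86 mm high, loose; origin at the centre of its underside.

How it is judged:
By the outcome, as a careful person would: the job done as asked, in the order asked, and still so for the second after the job is handed in, with the robot touching nothing.
It also fails if it takes over 42 s, if anything falls off the work surface, if the arm or the gripper's body presses on something with over 40 N, if the wrist force passes 120 N, or if a joint passes its speed limit or range.

## Robot

A 6-joint arm with a two-finger parallel gripper is mounted at the origin on the work surface; the furniture and walls round the work are solid. World frame = base frame: x ahead of the robot, y to its left, z up, the work surface at z = 0. Lengths are in mm, angles in rad, forces in N, time in s.
With the tool pointing down it reaches from about 350 to 875 mm from the base axis. Payload 4.2 kg.
Tool frame: the origin (TCP) lies midway between the tips of the shut fingers; the grasp point (between the pads) lies 19 mm behind it; z points along the fingers, y is the direction in which the jaws open and shut (so a half turn about z gives the same grasp; the last joint's range is limited). The gripper opens to 87 mm and grips with 3 to 60 N. Pads are 19 mm wide; open, the fingers measure 117 mm over their backs; the gripper's body (75 mm by 190 mm) begins 51 mm behind the grasp point.
Start: joints at [1.539, 0.385, 0.008, 0, -1.194, -0.259], TCP at [179.167, 598.747, 222.55] pointing down, gripper open.
Joint ranges: [-3.14, 3.14], [-1.21, 2.06], [-1.07, 1.41], [-3.16, 2.05], [-2.99, -0.16], [-3.1, 3.1]. Speed limits (rad/s): [2.79, 2.79, 3.14, 3.14, 3.14, 3.14].

## Interface

Orientations are given as a rotation vector (axis times angle).
In Python, from rig import get_state, cams, ticket gives the robot as it stands.
- The arm moves only by the tool arm_command, never from a script. Its argument "moves" is a list of rows, each an object of numbers: "rx", "ry", "rz": the turn, a rotation vector about the tool's x, y, z in rad; "tx", "ty", "tz": the shift along the tool's x, y, z in m; "jaw": the finger opening in m, from 0 to 0.087. A call has 1 to 10 rows; each row shifts and turns the commanded pose from where the row before left it, along the tool's axes as they then stand; what a row does not reach is not made up. A row lasts 1/12 s, in which the tool goes at most 41.7 mm and 7.16 degrees, less where a joint would pass 70% of its speed; a pose out of reach is approached as far as the arm can. A call is refused whole if a number of a shift passes 0.0417 or a number of a turn 0.125, either way. A call with a gripper value outside its range is refused whole. The fingers move at their own pace and stop on an object; "force" is the grip in N (left out, the last holds). Time passes only in rows, so rows that do not move let the fingers close. It gives the time, the measured TCP pose, the force and the opening at its end, in the units of the state.
- get_state(): the state, without advancing time (a new reading comes with each control period).
- cams.grab_frame(name): name is "scene" or "top"; returns a dict with "img" (480x640x3 uint8, blue, green, red), "K" (3x3 intrinsics, pixels), "position" and "attitude" of the camera in the world. Camera axes: x right, y down, z forward; pixel columns grow to the right and rows downward; lengths in mm; the calibration is good to about 2 mm. A picture is of the moment at which its call begins. There is no depth.
- ticket.job_done(): hands the job in, once; it reports no verdict.
The state is a dict: "clock": time; "joint_pos": joint angles; "joint_velocities": joint speeds; "tau": joint torques, N m; "ee_pos": TCP position; "ee_rot": TCP orientation; "contact_force": force on the tool from outside, world axes, zero at the start; "ft_torque": the same for the moment, N m; "gripper_width": opening from 0.0 (shut) to 1.0 (fully open).
Only numpy, scipy, OpenCV 4.12 (cv2) and the standard library are available. Lean on these libraries where they do the work, as an engineer would, in place of code of your own. Each camera call takes 0.05 s, during which the arm holds its last target.

## Working session

There is one attempt and no reset: what is moved stays moved. The work goes in short steps, Python scripts to look and compute and a tool call to move; the robot and the scene stay as the last step left them, time stands still between calls to the robot, and variables do not carry over. Pictures are saved under pics/ and viewed, and the job is handed in when it is done.

Besides the shell and the picture viewer there is one more tool, called after "Emit:" as a command line: name --argument value ..., lists and objects as JSON in quotes. arm_command: Moves the arm, as the interface text tells. Its arguments: {"type":"object","properties":{"moves":{"type":"array"},"force":{"type":"number"}},"required":["moves"]}

```bash
mkdir -p pics; ls; python3 - <<'E'
from rig import get_state, cams
import cv2
s=get_state()
for k,v in s.items(): print(k,v)
for n in("scene","top"):
    f=cams.grab_frame(n); cv2.imwrite(f"pics/{n}0.png",f["img"]); print(n,f["K"],f["position"],f["attitude"])
E
```

```text
pics
clock 0.0
joint_pos [ 1.53859872e+00  3.85560795e-01  6.64962300e-03 -5.32654533e-04
 -1.19399014e+00 -2.58606515e-01]
joint_velocities [-0.00024458 -0.00036835  0.00014304  0.00187264  0.00043935  0.0020211 ]
tau [ 3.93911714e-04 -3.90666890e+01  1.87399203e+01  4.21960384e+00
  1.09789014e-02 -1.90121209e-04]
ee_pos [178.99820985 598.19894836 221.46135768]
ee_rot [ 3.10627221e+00 -4.55180236e-01 -3.98906541e-04]
contact_force [-0.20025624  0.08308799 -1.25356172]
ft_torque [-0.04451511 -0.00071654  0.0252005 ]
gripper_width 1.0002599087228223
scene [[482.32054752   0.         316.45242967]
 [  0.         482.32054752 238.13365733]
 [  0.           0.           1.        ]] [832.87754197 602.11742242 560.9043481 ] [-0.66317612 -2.50239933  1.32374792]
top [[433.39435761   0.         312.51626701]
 [  0.         433.39435761 239.73803995]
 [  0.           0.           1.        ]] [312.7259377    6.51830167 929.49276659] [-2.11466251  2.14147859 -0.17828214]
```

View pics/scene0.png

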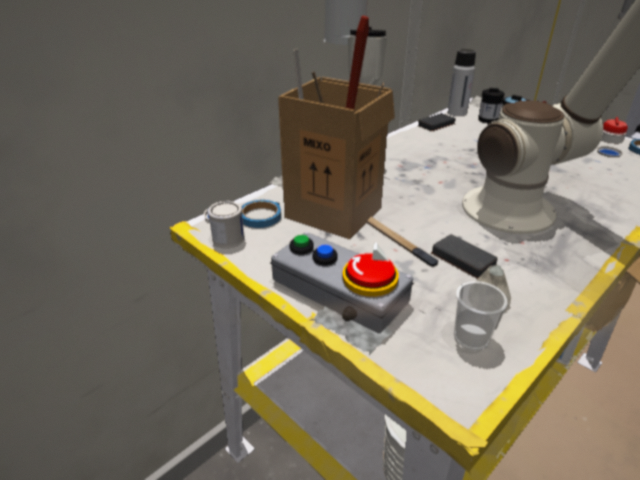

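View pics/top0.png

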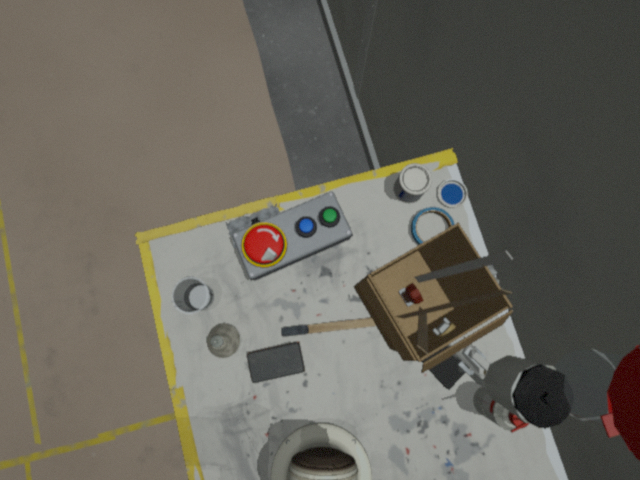

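```bash
cat > h.py <<'E'
import numpy as np, cv2
from scipy.spatial.transform import Rotation as R
from rig import get_state, cams
def ray(f,uv):
    K=f["K"]; d=np.linalg.inv(K)@np.array([uv[0],uv[1],1.0]); return np.array(f["position"]),R.from_rotvec(f["attitude"]).as_matrix()@d
def plane(f,uv,z):
    p,d=ray(f,uv); return p+d*(z-p[2])/d[2]
def proj(f,X):
    c=R.from_rotvec(f["attitude"]).as_matrix().T@(np.array(X)-f["position"]); u=f["K"]@c; return u[:2]/u[2]
def tri(f,a,g,b):
    p,d=ray(f,a);q,e=ray(g,b); t=np.linalg.lstsq(np.c_[d,-e],q-p,rcond=None)[0]; A=p+d*t[0];B=q+e*t[1]
    return (A+B)/2,np.linalg.norm(A-B)
E
python3 - <<'E'
from h import *
T=cams.grab_frame("top");S=cams.grab_frame("scene")
for n,f,roi in(("top",T,(225,185,135,100)),("scene",S,(265,220,160,110))):
    x,y,w,h=roi; c=f["img"][y:y+h,x:x+w]; cv2.imwrite(f"pics/{n}_z.png",cv2.resize(c,None,fx=5,fy=5,interpolation=cv2.INTER_CUBIC))
    hsv=cv2.cvtColor(f["img"],cv2.COLOR_BGR2HSV)
    H,Sa,V=cv2.split(hsv)
    for nm,m,z in(("red",((H<8)|(H>172))&(Sa>150)&(V>100),86),("yel",(H>20)&(H<32)&(Sa>150)&(V>100),74),("blue",(H>105)&(H<125)&(Sa>150)&(V>80),82),("green",(H>45)&(H<80)&(Sa>120)&(V>50),82)):
        m=m.astype(np.uint8)*255; k=np.zeros_like(m);k[y:y+h,x:x+w]=m[y:y+h,x:x+w]
        cs=max(cv2.findContours(k,cv2.RETR_EXTERNAL,cv2.CHAIN_APPROX_NONE)[0],key=cv2.contourArea)
        e=cv2.fitEllipse(cv2.convexHull(cs)); print(n,nm,np.round(e[0],1),np.round(e[1],1),np.round(plane(f,e[0],z),1))
    print(n,"base0",proj(f,[0,0,0]))
E
```

```text
top red [263.4 243.8] [37.4 38.9] [453.4 107.7  86. ]
top yel [263.7 244.4] [44.2 44.8] [454.2 108.6  74. ]
top blue [305.7 225.3] [13.9 14.2] [490.5  24.1  82. ]
top green [329.3 215. ] [13.9 14. ] [510.9 -23.5  82. ]
top base0 [321.01767015 475.18837685]
scene red [370.5 269.1] [31.2 47.6] [460.7 114.8  86. ]
scene yel [293.6 311.6] [19.8 66. ] [606.6 129.5  74. ]
scene blue [324.6 250.5] [11.9 15.6] [495.8  29.9  82. ]
scene green [301.  240.5] [11.3 15.1] [516.4 -16.6  82. ]
scene base0 [507.72893788 209.06095597]
```

View pics/top_z.png

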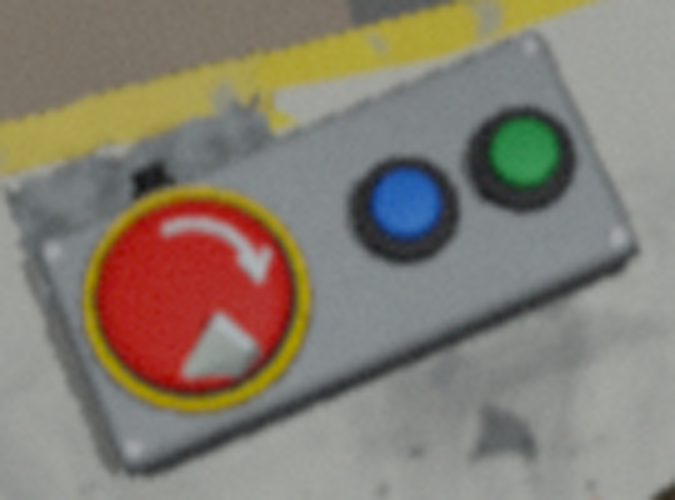

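View pics/scene_z.png

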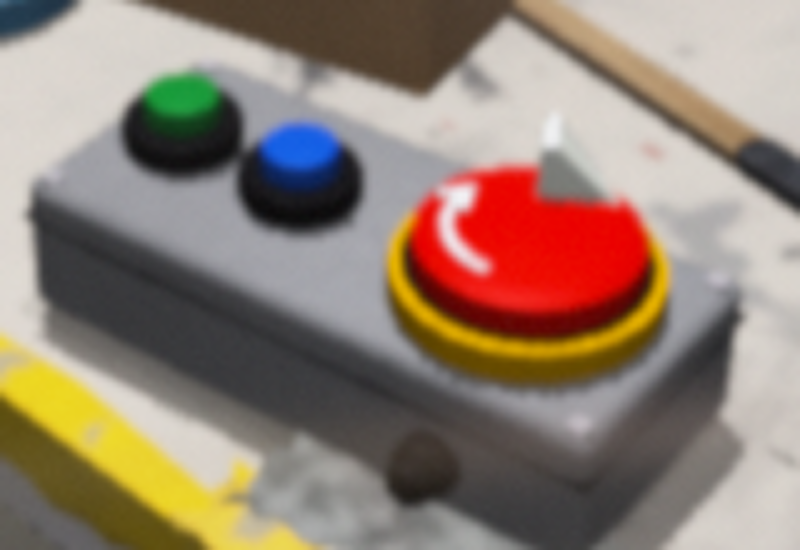

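```bash
python3 - <<'E'
from h import *
T=cams.grab_frame("top");S=cams.grab_frame("scene")
c=np.array([454,108.2])
z=lambda a,b:(225+a/5,185+b/5)
for uv in (z(218,315),z(258,350)):
    p=plane(T,uv,108); d=p[:2]-c; print("ridge",p.round(1),np.hypot(*d).round(1),np.arctan2(d[1],d[0]).round(3))
sz=lambda a,b:(265+a/5,220+b/5)
for a,b in((555,118),(540,150)): print("scene ridge",plane(S,sz(a,b),108).round(1))
print("tri inner", tri(T,z(218,315),S,sz(540,150)), "outer",tri(T,z(258,350),S,sz(555,118)))
print("tri blue",tri(T,(305.7,225.3),S,(324.8,249.5)))
for zz in(180,220): print("box corner left",zz,plane(T,(357,287),zz).round(0),plane(T,(457,225),zz).round(0))
print("box tri",tri(T,(357,287),S,(341,118)))
for n,(u,v),zz in(("tin",(413,180),73),("cup",(223,340),86),("obj195",(200,295),86)): print(n,plane(T,(u,v),zz).round(0))
print(R.from_rotvec(get_state()["ee_rot"]).as_matrix().round(3))
E
```

```text
ridge [441.5  95.1 108. ] 18.1 -2.334
ridge [427.8  79.7 108. ] 38.7 -2.316
scene ridge [431.5  86.2 108. ]
scene ridge [446.   98.5 108. ]
tri inner (array([442.57981529,  95.08779226, 104.52620715]), np.float64(1.3510331888710736)) outer (array([427.8883955 ,  80.56366247, 103.45266133]), np.float64(1.2981389501506748))
tri blue (array([491.4718663 ,  23.90089029,  78.79078099]), np.float64(0.7456889680601985))
box corner left 180 [360. -65. 180.] [ 467. -245.  180.]
box corner left 220 [358. -61. 220.] [ 459. -231.  220.]
box tri (array([375.65950851, -72.1063232 , 256.30924653]), np.float64(49.050518737573775))
tin [ 584. -197.   73.]
cup [269. 183.  86.]
obj195 [355. 230.  86.]
[[ 0.958 -0.287 -0.   ]
 [-0.287 -0.958 -0.001]
 [ 0.     0.001 -1.   ]]
```

Emit:
arm_command --moves '[{"rz": 0.116,"jaw": 0},{"rz": 0.116,"jaw": 0},{"rz": 0.116,"jaw": 0},{"rz": 0.115,"jaw": 0},{"tx": 0.0335,"ty": 0.0098},{"tx": 0.0335,"ty": 0.0098},{"tx": 0.0335,"ty": 0.0098},{"tx": 0.0335,"ty": 0.0098},{"tx": 0.0335,"ty": 0.0098},{"tx": 0.0335,"ty": 0.0098}]' --force 20

```text
validation failed for argument at $.mo...
```

Emit:
arm_command --moves '[{"tx": 0.0335,"ty": 0.0098},{"tx": 0.0335,"ty": 0.0098},{"tx": 0.0335,"ty": 0.0098},{"tx": 0.0335,"ty": 0.0098},{"tx": 0.0335,"ty": 0.0098},{"tx": 0.0335,"ty": 0.0098},{"tx": 0.0335,"ty": 0.0098},{"tx": 0.0335,"ty": 0.0098},{"tx": 0.0335,"ty": 0.0098},{"tx": 0.0335,"ty": 0.0098}]'

```text
validation failed for argument at $.mo...
```

```bash
cat >> h.py <<'E'
def go(X,yaw):
    s=get_state(); M=R.from_rotvec(s["ee_rot"]).as_matrix(); y=np.arctan2(M[1,0],M[0,0])
    print("t",s["clock"],"pos",s["ee_pos"].round(1),"yaw",round(y,3),"F",s["contact_force"].round(1),"w",round(s["gripper_width"],3),"q",s["joint_pos"].round(2),"zdir",M[:,2].round(3))
    print("need tool shift now",(M.T@(np.array(X)-s["ee_pos"])).round(1),"rz",round(-(yaw-y),3))
E
python3 -c "
from h import *
go([462,117,120],-0.754)
f=cams.grab_frame('top');cv2.imwrite('pics/t1.png',f['img'])
f=cams.grab_frame('scene');cv2.imwrite('pics/s1.png',f['img'])"
```

```text
t 0.3 pos [179.1 598.6 222.2] yaw -0.291 F [-0.   0.  -0.5] w 1.0 q [ 1.54  0.38  0.01 -0.   -1.19 -0.26] zdir [-0.    -0.001 -1.   ]
need tool shift now [409.1 380.2 102.5] rz 0.463
```

View pics/s1.png

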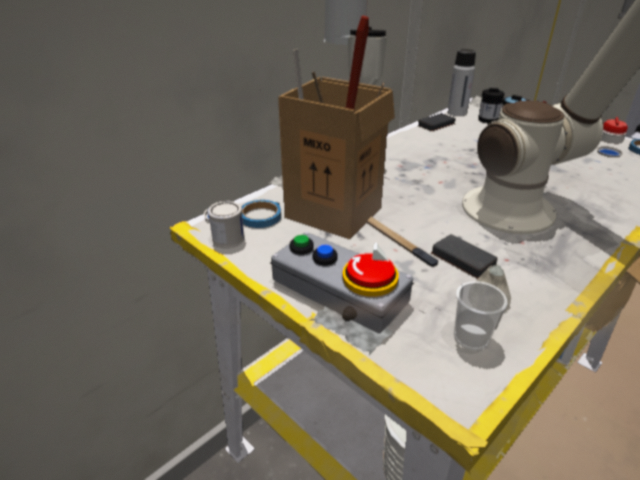

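The call was refused, so nothing moved. I'll resend it with every field in each row.

Emit:
arm_command --moves '[{"rx": 0,"ry": 0,"rz": 0.116,"tx": 0,"ty": 0,"tz": 0,"jaw": 0},{"rx": 0,"ry": 0,"rz": 0.116,"tx": 0,"ty": 0,"tz": 0,"jaw": 0},{"rx": 0,"ry": 0,"rz": 0.116,"tx": 0,"ty": 0,"tz": 0,"jaw": 0},{"rx": 0,"ry": 0,"rz": 0.115,"tx": 0,"ty": 0,"tz": 0,"jaw": 0}]' --force 20

```text
clock: 0.73
ee_pos: [179.1, 598.7, 222.5]
ee_rot: [2.918, -1.165, -0.0]
contact_force: [0.6, -0.2, 0.9]
gripper_width: 0.784
```

Emit:
arm_command --moves '[{"rx": 0,"ry": 0,"rz": 0,"tx": 0.0335,"ty": 0.0098,"tz": 0,"jaw": 0},{"rx": 0,"ry": 0,"rz": 0,"tx": 0.0335,"ty": 0.0098,"tz": 0,"jaw": 0},{"rx": 0,"ry": 0,"rz": 0,"tx": 0.0335,"ty": 0.0098,"tz": 0,"jaw": 0},{"rx": 0,"ry": 0,"rz": 0,"tx": 0.0335,"ty": 0.0098,"tz": 0,"jaw": 0},{"rx": 0,"ry": 0,"rz": 0,"tx": 0.0335,"ty": 0.0098,"tz": 0,"jaw": 0},{"rx": 0,"ry": 0,"rz": 0,"tx": 0.0335,"ty": 0.0098,"tz": 0,"jaw": 0},{"rx": 0,"ry": 0,"rz": 0,"tx": 0.0335,"ty": 0.0098,"tz": 0,"jaw": 0},{"rx": 0,"ry": 0,"rz": 0,"tx": 0.0335,"ty": 0.0098,"tz": 0,"jaw": 0}]'

```text
clock: 1.4
ee_pos: [321.4, 356.6, 222.9]
ee_rot: [-2.921, 1.155, -0.0]
contact_force: [1.1, 0.2, 0.0]
gripper_width: 0.171
```

Emit:
arm_command --moves '[{"rx": 0,"ry": 0,"rz": 0,"tx": 0.0335,"ty": 0.0098,"tz": 0,"jaw": 0},{"rx": 0,"ry": 0,"rz": 0,"tx": 0.0335,"ty": 0.0098,"tz": 0,"jaw": 0},{"rx": 0,"ry": 0,"rz": 0,"tx": 0.0335,"ty": 0.0098,"tz": 0,"jaw": 0},{"rx": 0,"ry": 0,"rz": 0,"tx": 0.0335,"ty": 0.0098,"tz": 0,"jaw": 0},{"rx": 0,"ry": 0,"rz": 0,"tx": 0.0335,"ty": 0.0098,"tz": 0,"jaw": 0},{"rx": 0,"ry": 0,"rz": 0,"tx": 0.0335,"ty": 0.0098,"tz": 0,"jaw": 0},{"rx": 0,"ry": 0,"rz": 0,"tx": 0.0335,"ty": 0.0098,"tz": 0,"jaw": 0},{"rx": 0,"ry": 0,"rz": 0,"tx": 0.0335,"ty": 0.0098,"tz": 0,"jaw": 0},{"rx": 0,"ry": 0,"rz": 0,"tx": 0,"ty": 0,"tz": 0,"jaw": 0},{"rx": 0,"ry": 0,"rz": 0,"tx": 0,"ty": 0,"tz": 0,"jaw": 0}]'

```text
clock: 2.23
ee_pos: [463.1, 116.1, 222.4]
ee_rot: [2.919, -1.162, -0.0]
contact_force: [-0.9, 0.7, -0.8]
gripper_width: 0.004
```

```bash
python3 -c "
from h import *
go([462,117,120],-0.754)
f=cams.grab_frame('top');cv2.imwrite('pics/t2.png',f['img'])
f=cams.grab_frame('scene');cv2.imwrite('pics/s2.png',f['img'])"
```

```text
t 2.2333 pos [463.1 116.1 222.4] yaw -0.758 F [-0.9  0.7 -0.8] w 0.004 q [ 0.59  0.13 -0.34 -0.   -1.1   0.23] zdir [-0.  0. -1.]
need tool shift now [-1.400e+00  1.000e-01  1.024e+02] rz -0.004
```

View pics/s2.png

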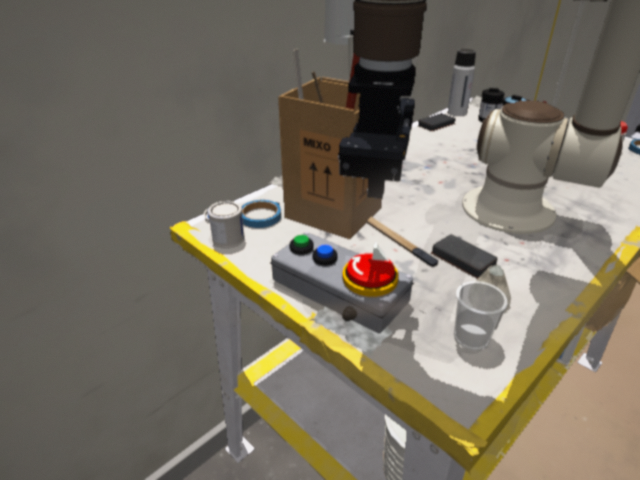

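View pics/t2.png

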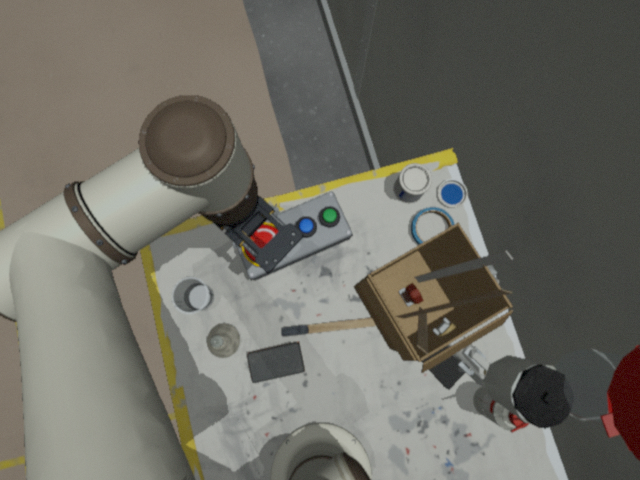

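Emit:
arm_command --moves '[{"rx": 0,"ry": 0,"rz": 0,"tx": -0.0014,"ty": 0,"tz": 0.03,"jaw": 0},{"rx": 0,"ry": 0,"rz": 0,"tx": 0,"ty": 0,"tz": 0.03,"jaw": 0},{"rx": 0,"ry": 0,"rz": 0,"tx": 0,"ty": 0,"tz": 0.03,"jaw": 0},{"rx": 0,"ry": 0,"rz": 0,"tx": 0,"ty": 0,"tz": 0.02,"jaw": 0},{"rx": 0,"ry": 0,"rz": 0,"tx": 0,"ty": 0,"tz": 0.012,"jaw": 0},{"rx": 0,"ry": 0,"rz": 0,"tx": 0,"ty": 0,"tz": 0,"jaw": 0},{"rx": 0,"ry": 0,"rz": 0,"tx": 0,"ty": 0,"tz": 0,"jaw": 0}]'

```text
clock: 2.92
ee_pos: [461.3, 119.6, 100.5]
ee_rot: [2.922, -1.152, -0.0]
contact_force: [0.4, 0.0, -0.2]
gripper_width: 0.006
```

```bash
python3 -c "
from h import *
go([462,117,77.5],-0.754)
f=cams.grab_frame('scene');cv2.imwrite('pics/s3.png',cv2.resize(f['img'][150:340,250:480],None,fx=3,fy=3))"
```

```text
t 2.9167 pos [461.3 119.6 100.5] yaw -0.751 F [ 0.4  0.  -0.2] w 0.006 q [ 0.6   0.27 -0.51  0.   -0.79  0.22] zdir [-0.001 -0.001 -1.   ]
need tool shift now [ 2.3  1.4 23. ] rz 0.003
```

View pics/s3.png

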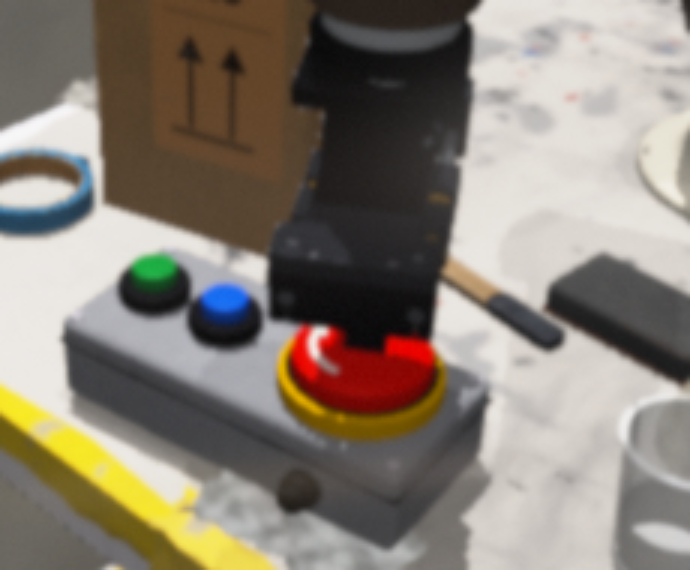

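Emit:
arm_command --moves '[{"rx": 0,"ry": 0,"rz": 0,"tx": 0.001,"ty": 0.001,"tz": 0.006,"jaw": 0},{"rx": 0,"ry": 0,"rz": 0,"tx": 0,"ty": 0,"tz": 0.004,"jaw": 0},{"rx": 0,"ry": 0,"rz": 0,"tx": 0,"ty": 0,"tz": 0.003,"jaw": 0},{"rx": 0,"ry": 0,"rz": 0,"tx": 0,"ty": 0,"tz": 0.003,"jaw": 0},{"rx": 0,"ry": 0,"rz": 0,"tx": 0,"ty": 0,"tz": 0.003,"jaw": 0},{"rx": 0,"ry": 0,"rz": 0,"tx": 0,"ty": 0,"tz": 0.003,"jaw": 0},{"rx": 0,"ry": 0,"rz": 0,"tx": 0,"ty": 0,"tz": 0.001,"jaw": 0},{"rx": 0,"ry": 0,"rz": 0,"tx": 0,"ty": 0,"tz": 0,"jaw": 0}]'

```text
clock: 3.63
ee_pos: [462.1, 117.3, 77.7]
ee_rot: [-2.921, 1.156, -0.001]
contact_force: [-0.6, 0.7, 4.0]
gripper_width: 0.005
```

Emit:
arm_command --moves '[{"rx": 0,"ry": 0,"rz": 0,"tx": 0,"ty": 0,"tz": 0.001,"jaw": 0},{"rx": 0,"ry": 0,"rz": 0,"tx": 0,"ty": 0,"tz": 0.0005,"jaw": 0},{"rx": 0,"ry": 0,"rz": 0,"tx": 0,"ty": 0,"tz": 0,"jaw": 0},{"rx": 0,"ry": 0,"rz": 0,"tx": 0,"ty": 0,"tz": 0,"jaw": 0}]'

```text
clock: 3.97
ee_pos: [462.1, 117.4, 76.3]
ee_rot: [-2.92, 1.156, -0.001]
contact_force: [0.3, 0.6, 5.1]
gripper_width: 0.0
```

Emit:
arm_command --moves '[{"rx": 0,"ry": 0,"rz": 0,"tx": 0,"ty": 0,"tz": -0.005,"jaw": 0},{"rx": 0,"ry": 0,"rz": 0,"tx": 0,"ty": 0,"tz": -0.02,"jaw": 0},{"rx": 0,"ry": 0,"rz": 0,"tx": 0,"ty": 0,"tz": -0.024,"jaw": 0},{"rx": 0,"ry": 0,"rz": 0,"tx": 0.025,"ty": 0.02,"tz": 0,"jaw": 0},{"rx": 0,"ry": 0,"rz": 0,"tx": 0,"ty": 0.019,"tz": 0,"jaw": 0},{"rx": 0,"ry": 0,"rz": 0,"tx": 0,"ty": 0,"tz": 0,"jaw": 0},{"rx": 0,"ry": 0,"rz": 0,"tx": 0,"ty": 0,"tz": 0,"jaw": 0}]'

```text
clock: 4.55
ee_pos: [451.9, 70.5, 124.6]
ee_rot: [2.919, -1.158, -0.003]
contact_force: [-0.1, 0.1, -0.1]
gripper_width: 0.001
```

```bash
python3 -c "
from h import *
go([453.7,71.4,92],-0.754)
f=cams.grab_frame('scene');cv2.imwrite('pics/s4.png',cv2.resize(f['img'][150:340,250:480],None,fx=3,fy=3))
f=cams.grab_frame('top');cv2.imwrite('pics/t4.png',cv2.resize(f['img'][150:310,180:380],None,fx=4,fy=3.75))"
```

```text
t 4.55 pos [451.9  70.5 124.6] yaw -0.755 F [-0.1  0.1 -0.1] w 0.001 q [ 0.51  0.21 -0.53 -0.   -0.84  0.3 ] zdir [-0.002 -0.001 -1.   ]
need tool shift now [ 0.7 -2.  32.6] rz -0.001
```

View pics/s4.png

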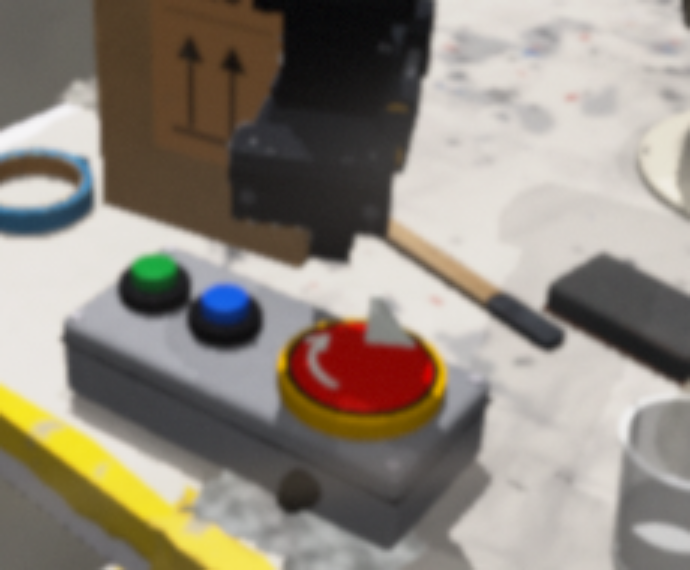

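View pics/t4.png

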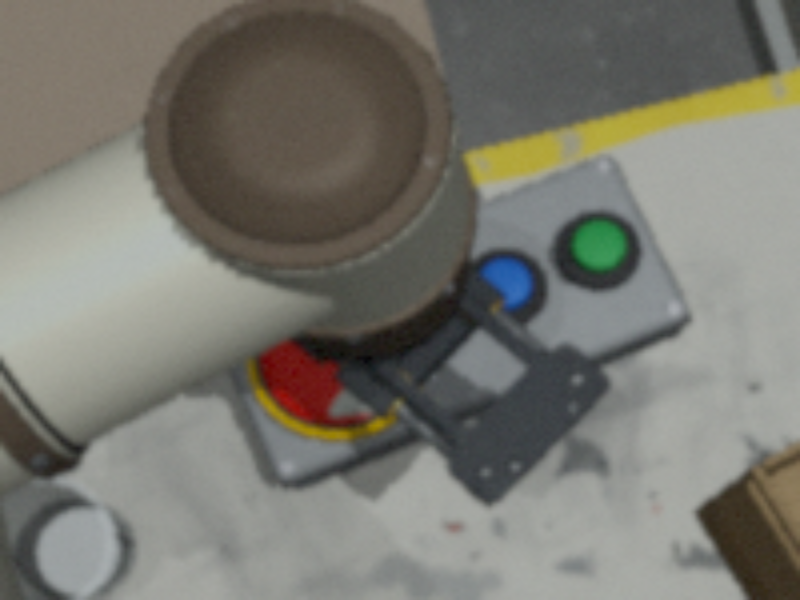

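Emit:
arm_command --moves '[{"rx": 0,"ry": 0,"rz": 0,"tx": 0,"ty": -0.001,"tz": 0.02,"jaw": 0},{"rx": 0,"ry": 0,"rz": 0,"tx": 0,"ty": 0,"tz": 0.0125,"jaw": 0},{"rx": 0,"ry": 0,"rz": 0,"tx": -0.006,"ty": 0,"tz": 0,"jaw": 0},{"rx": 0,"ry": 0,"rz": 0,"tx": -0.006,"ty": 0,"tz": 0,"jaw": 0},{"rx": 0,"ry": 0,"rz": 0,"tx": 0,"ty": 0,"tz": 0,"jaw": 0},{"rx": 0,"ry": 0,"rz": 0,"tx": 0,"ty": 0,"tz": 0,"jaw": 0}]'

```text
clock: 5.15
ee_pos: [445.4, 81.2, 93.3]
ee_rot: [-2.921, 1.154, -0.002]
contact_force: [0.5, 0.1, -1.0]
gripper_width: 0.003
```

```bash
python3 -c "
from h import *
go([454-18.5+.729*9.5,108.2-19.7-.685*9.5,92],-0.754)
f=cams.grab_frame('scene');cv2.imwrite('pics/s5.png',cv2.resize(f['img'][150:340,250:480],None,fx=3,fy=3))"
```

```text
t 5.15 pos [445.4  81.2  93.3] yaw -0.752 F [ 0.5  0.1 -1. ] w 0.003 q [ 0.54  0.24 -0.58  0.   -0.75  0.28] zdir [ 0.001  0.    -1.   ]
need tool shift now [-2.7  1.5  1.3] rz 0.002
```

View pics/s5.png

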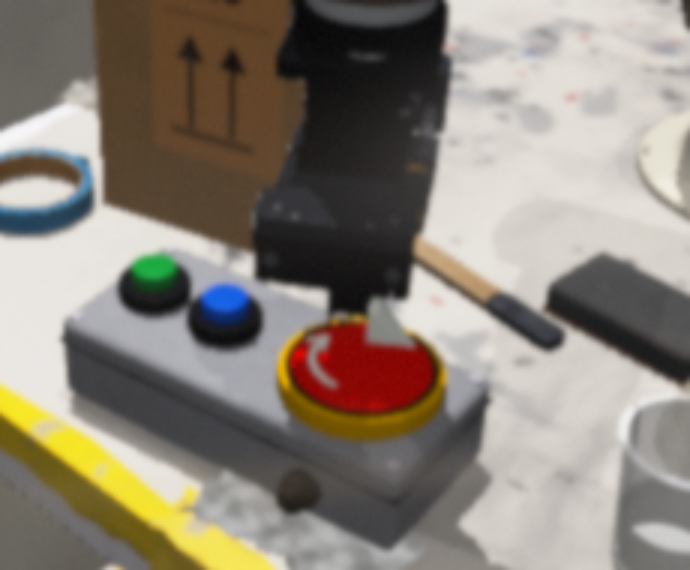

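Emit:
arm_command --moves '[{"rx": 0,"ry": 0,"rz": 0,"tx": -0.003,"ty": 0.0005,"tz": 0.001,"jaw": 0},{"rx": 0,"ry": 0,"rz": 0.08,"tx": -0.0022,"ty": 0.0007,"tz": 0,"jaw": 0},{"rx": 0,"ry": 0,"rz": 0.08,"tx": -0.0022,"ty": 0.0007,"tz": 0,"jaw": 0},{"rx": 0,"ry": 0,"rz": 0.08,"tx": -0.0022,"ty": 0.0007,"tz": 0,"jaw": 0},{"rx": 0,"ry": 0,"rz": 0.08,"tx": -0.0022,"ty": 0.0007,"tz": 0,"jaw": 0},{"rx": 0,"ry": 0,"rz": 0,"tx": 0,"ty": 0,"tz": 0,"jaw": 0}]'

```text
clock: 5.7
ee_pos: [435.8, 87.5, 92.5]
ee_rot: [-2.697, 1.607, -0.003]
contact_force: [2.6, -2.5, 0.2]
gripper_width: 0.009
```

```bash
cat >> h.py <<'E'
def tabrel(c=(454,108.2),a0=-2.325):
    s=get_state(); M=R.from_rotvec(s["ee_rot"]).as_matrix(); y=np.arctan2(M[1,0],M[0,0]); d=s["ee_pos"][:2]-np.array(c)
    th=-(y+0.754); print("z",s["ee_pos"][2].round(1),"tool twist",th.round(3),"along tool x,y from axis",(M[:2,:2].T@d).round(1),"F tool",(M.T@s["contact_force"]).round(1))
E
python3 -c "
from h import *
tabrel()
f=cams.grab_frame('scene');cv2.imwrite('pics/s6.png',cv2.resize(f['img'][150:340,250:480],None,fx=3,fy=3))"
```

```text
z 92.5 tool twist 0.321 along tool x,y from axis [ 9.5 25.9] F tool [ 3.4 -1.1 -0.2]
```

View pics/s6.png

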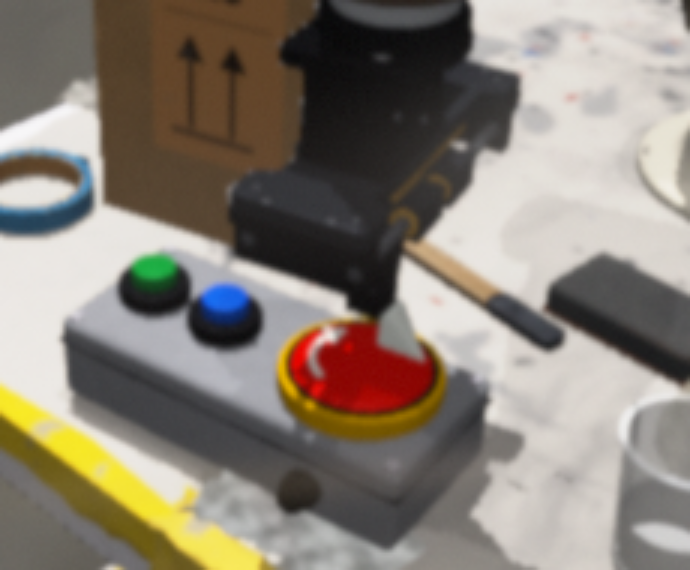

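Emit:
arm_command --moves '[{"rx": 0,"ry": 0,"rz": 0.08,"tx": -0.0022,"ty": 0.0008,"tz": 0,"jaw": 0},{"rx": 0,"ry": 0,"rz": 0.08,"tx": -0.0022,"ty": 0.0008,"tz": 0,"jaw": 0},{"rx": 0,"ry": 0,"rz": 0.08,"tx": -0.0022,"ty": 0.0008,"tz": 0,"jaw": 0},{"rx": 0,"ry": 0,"rz": 0.08,"tx": -0.0022,"ty": 0.0008,"tz": 0,"jaw": 0},{"rx": 0,"ry": 0,"rz": 0.08,"tx": -0.0022,"ty": 0.0008,"tz": 0,"jaw": 0},{"rx": 0,"ry": 0,"rz": 0,"tx": 0,"ty": 0,"tz": 0,"jaw": 0}]'

```text
clock: 6.25
ee_pos: [427.2, 95.8, 91.9]
ee_rot: [2.327, -2.11, 0.0]
contact_force: [0.2, -3.3, 3.1]
gripper_width: 0.005
```

```bash
python3 -c "
from h import *
tabrel()
f=cams.grab_frame('scene');cv2.imwrite('pics/s7.png',cv2.resize(f['img'][150:340,250:480],None,fx=3,fy=3))"
```

```text
z 91.9 tool twist 0.719 along tool x,y from axis [ 9.7 27.8] F tool [ 3.3  0.1 -3.1]
```

View pics/s7.png

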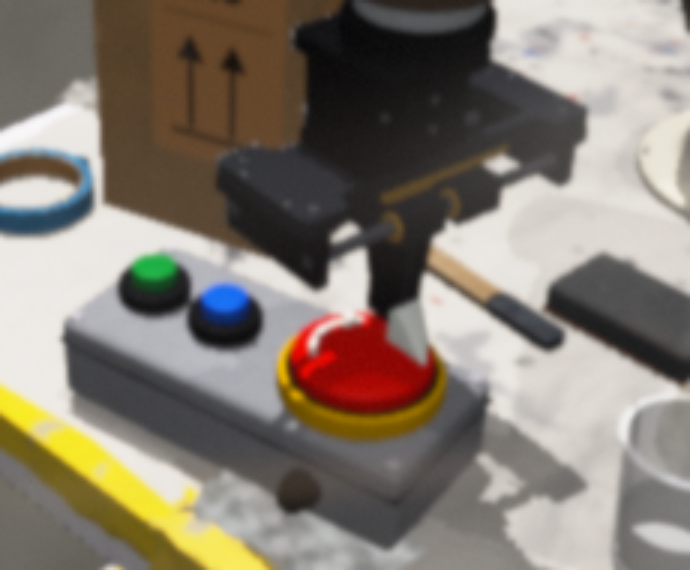

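Emit:
arm_command --moves '[{"rx": 0,"ry": 0,"rz": 0,"tx": 0,"ty": 0,"tz": -0.003,"jaw": 0},{"rx": 0,"ry": 0,"rz": 0,"tx": 0,"ty": 0,"tz": -0.003,"jaw": 0},{"rx": 0,"ry": 0,"rz": 0,"tx": 0,"ty": 0,"tz": 0,"jaw": 0}]'

```text
clock: 6.55
ee_pos: [426.7, 95.6, 97.5]
ee_rot: [2.326, -2.109, -0.001]
contact_force: [0.4, -3.3, 0.7]
gripper_width: 0.008
```

```bash
python3 -c "
from h import *
tabrel()
f=cams.grab_frame('scene');cv2.imwrite('pics/s8.png',cv2.resize(f['img'][150:340,250:480],None,fx=3,fy=3))"
```

```text
z 97.5 tool twist 0.719 along tool x,y from axis [ 9.9 28.4] F tool [ 3.3 -0.1 -0.7]
```

View pics/s8.png

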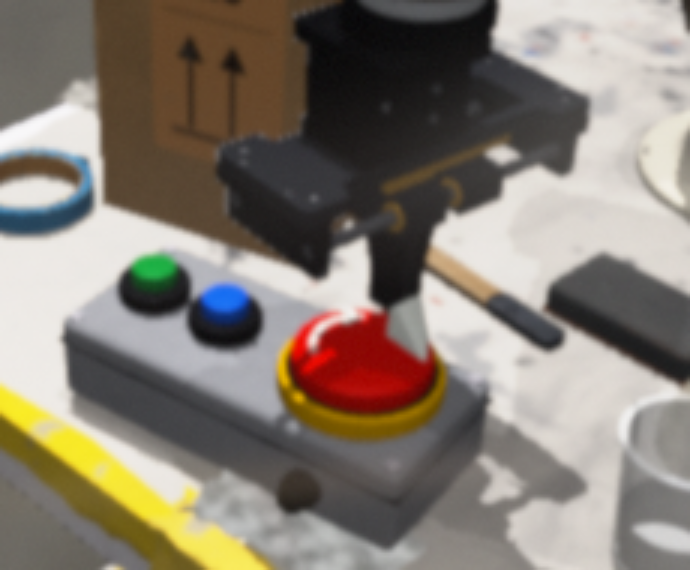

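Emit:
arm_command --moves '[{"rx": 0,"ry": 0,"rz": -0.08,"tx": 0.0022,"ty": -0.0006,"tz": 0,"jaw": 0},{"rx": 0,"ry": 0,"rz": -0.08,"tx": 0.0022,"ty": -0.0006,"tz": 0,"jaw": 0},{"rx": 0,"ry": 0,"rz": -0.08,"tx": 0.0022,"ty": -0.0006,"tz": 0,"jaw": 0},{"rx": 0,"ry": 0,"rz": -0.08,"tx": 0.0022,"ty": -0.0006,"tz": 0,"jaw": 0},{"rx": 0,"ry": 0,"rz": -0.08,"tx": 0.0022,"ty": -0.0006,"tz": 0,"jaw": 0},{"rx": 0,"ry": 0,"rz": -0.08,"tx": 0.0022,"ty": -0.0006,"tz": 0,"jaw": 0},{"rx": 0,"ry": 0,"rz": -0.08,"tx": 0.0022,"ty": -0.0006,"tz": 0,"jaw": 0},{"rx": 0,"ry": 0,"rz": -0.08,"tx": 0.0022,"ty": -0.0006,"tz": 0,"jaw": 0},{"rx": 0,"ry": 0,"rz": -0.08,"tx": 0.005,"ty": -0.0006,"tz": 0,"jaw": 0},{"rx": 0,"ry": 0,"rz": 0,"tx": 0.008,"ty": 0,"tz": 0,"jaw": 0}]'

```text
clock: 7.43
ee_pos: [448.4, 73.7, 97.7]
ee_rot: [-2.921, 1.151, -0.001]
contact_force: [0.0, 0.5, -0.2]
gripper_width: 0.007
```

Emit:
arm_command --moves '[{"rx": 0,"ry": 0,"rz": 0,"tx": 0.002,"ty": 0,"tz": -0.016,"jaw": 0},{"rx": 0,"ry": 0,"rz": 0,"tx": 0,"ty": 0,"tz": -0.016,"jaw": 0},{"rx": 0,"ry": 0,"rz": 0,"tx": 0,"ty": 0,"tz": 0,"jaw": 0},{"rx": 0,"ry": 0,"rz": 0,"tx": 0,"ty": 0,"tz": 0,"jaw": 0}]'

```text
clock: 7.77
ee_pos: [450.1, 72.1, 130.1]
ee_rot: [-2.918, 1.157, -0.002]
contact_force: [-0.8, 0.6, -0.2]
gripper_width: 0.004
```

```bash
python3 -c "
from h import *
go([490.7,24.2,82],-0.754)
f=cams.grab_frame('scene');cv2.imwrite('pics/s9.png',cv2.resize(f['img'][150:340,250:480],None,fx=3,fy=3))"
```

```text
t 7.7667 pos [450.1  72.1 130.1] yaw -0.755 F [-0.8  0.6 -0.2] w 0.004 q [ 0.52  0.19 -0.53 -0.   -0.85  0.3 ] zdir [ 0.002  0.002 -1.   ]
need tool shift now [62.4  7.2 48.1] rz -0.001
```

View pics/s9.png

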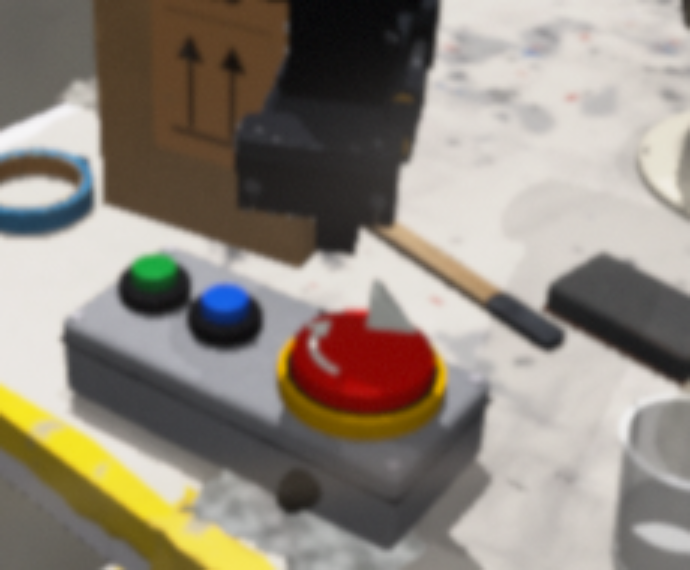

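Emit:
arm_command --moves '[{"rx": 0,"ry": 0,"rz": 0,"tx": 0.03,"ty": 0.004,"tz": 0,"jaw": 0},{"rx": 0,"ry": 0,"rz": 0,"tx": 0.032,"ty": 0.003,"tz": 0,"jaw": 0},{"rx": 0,"ry": 0,"rz": 0,"tx": 0,"ty": 0,"tz": 0.02,"jaw": 0},{"rx": 0,"ry": 0,"rz": 0,"tx": 0,"ty": 0,"tz": 0.02,"jaw": 0},{"rx": 0,"ry": 0,"rz": 0,"tx": 0,"ty": 0,"tz": 0,"jaw": 0},{"rx": 0,"ry": 0,"rz": 0,"tx": 0,"ty": 0,"tz": 0,"jaw": 0}]'

```text
clock: 8.32
ee_pos: [488.6, 23.6, 88.1]
ee_rot: [2.918, -1.156, -0.005]
contact_force: [-0.2, 0.1, 0.6]
gripper_width: 0.003
```

```bash
python3 -c "
from h import *
go([490.7,24.2,75.5],-0.754)
f=cams.grab_frame('scene');cv2.imwrite('pics/s10.png',cv2.resize(f['img'][150:340,250:480],None,fx=3,fy=3))"
```

```text
t 8.3167 pos [488.6  23.6  88.1] yaw -0.754 F [-0.2  0.1  0.6] w 0.003 q [ 0.38  0.31 -0.5  -0.   -0.77  0.44] zdir [-0.004 -0.002 -1.   ]
need tool shift now [ 1.2 -1.9 12.6] rz -0.0
```

View pics/s10.png

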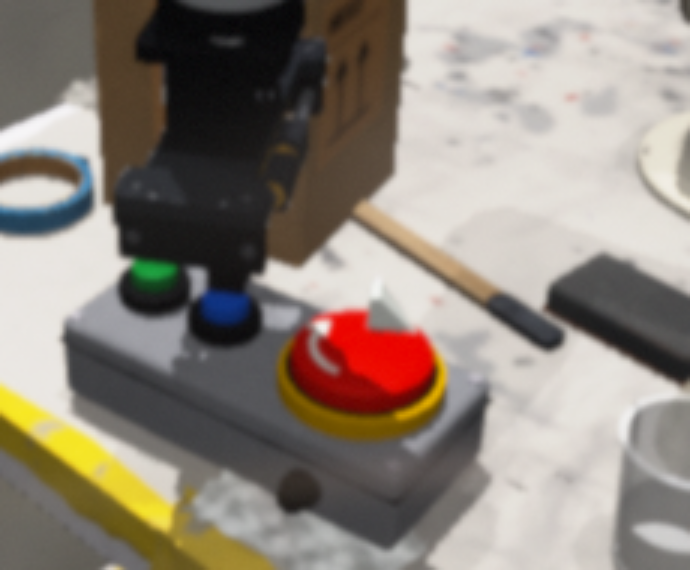

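Emit:
arm_command --moves '[{"rx": 0,"ry": 0,"rz": 0,"tx": 0.001,"ty": -0.0015,"tz": 0.004,"jaw": 0},{"rx": 0,"ry": 0,"rz": 0,"tx": 0,"ty": 0,"tz": 0.003,"jaw": 0},{"rx": 0,"ry": 0,"rz": 0,"tx": 0,"ty": 0,"tz": 0.003,"jaw": 0},{"rx": 0,"ry": 0,"rz": 0,"tx": 0,"ty": 0,"tz": 0.002,"jaw": 0},{"rx": 0,"ry": 0,"rz": 0,"tx": 0,"ty": 0,"tz": 0.001,"jaw": 0},{"rx": 0,"ry": 0,"rz": 0,"tx": 0,"ty": 0,"tz": 0,"jaw": 0},{"rx": 0,"ry": 0,"rz": 0,"tx": 0,"ty": 0,"tz": 0,"jaw": 0}]'

```text
clock: 8.95
ee_pos: [492.3, 25.1, 77.2]
ee_rot: [-2.92, 1.155, -0.003]
contact_force: [0.3, 2.6, 4.6]
gripper_width: 0.005
```

Emit:
arm_command --moves '[{"rx": 0,"ry": 0,"rz": 0,"tx": 0,"ty": 0,"tz": 0.001,"jaw": 0},{"rx": 0,"ry": 0,"rz": 0,"tx": 0,"ty": 0,"tz": 0.001,"jaw": 0},{"rx": 0,"ry": 0,"rz": 0,"tx": 0,"ty": 0,"tz": 0,"jaw": 0},{"rx": 0,"ry": 0,"rz": 0,"tx": 0,"ty": 0,"tz": 0,"jaw": 0}]'

```text
clock: 9.28
ee_pos: [492.4, 25.0, 76.3]
ee_rot: [-2.92, 1.154, -0.003]
contact_force: [-2.3, 3.2, 13.2]
gripper_width: 0.007
```

Emit:
arm_command --moves '[{"rx": 0,"ry": 0,"rz": 0,"tx": 0,"ty": 0,"tz": -0.004,"jaw": 0},{"rx": 0,"ry": 0,"rz": 0,"tx": 0,"ty": 0,"tz": -0.02,"jaw": 0},{"rx": 0,"ry": 0,"rz": 0,"tx": 0,"ty": 0,"tz": -0.04,"jaw": 0},{"rx": 0,"ry": 0,"rz": 0,"tx": 0,"ty": 0,"tz": -0.04,"jaw": 0},{"rx": 0,"ry": 0,"rz": 0,"tx": 0,"ty": 0,"tz": -0.04,"jaw": 0},{"rx": 0,"ry": 0,"rz": 0,"tx": 0,"ty": 0,"tz": 0,"jaw": 0},{"rx": 0,"ry": 0,"rz": 0,"tx": 0,"ty": 0,"tz": 0,"jaw": 0},{"rx": 0,"ry": 0,"rz": 0,"tx": 0,"ty": 0,"tz": 0,"jaw": 0}]'

```text
clock: 9.95
ee_pos: [490.2, 24.1, 217.3]
ee_rot: [2.919, -1.157, -0.004]
contact_force: [-0.4, 0.3, -0.9]
gripper_width: 0.01
```

```bash
python3 -c "
from h import *
go([490.7,24.2,75.5],-0.754)
f=cams.grab_frame('scene');cv2.imwrite('pics/s11.png',cv2.resize(f['img'][150:360,190:510],None,fx=2.5,fy=2.5))"
```

```text
t 9.95 pos [490.2  24.1 217.3] yaw -0.755 F [-0.4  0.3 -0.9] w 0.01 q [ 0.38  0.16 -0.32 -0.   -1.09  0.44] zdir [-0.003 -0.    -1.   ]
need tool shift now [  0.6  -0.7 141.8] rz -0.001
```

View pics/s11.png

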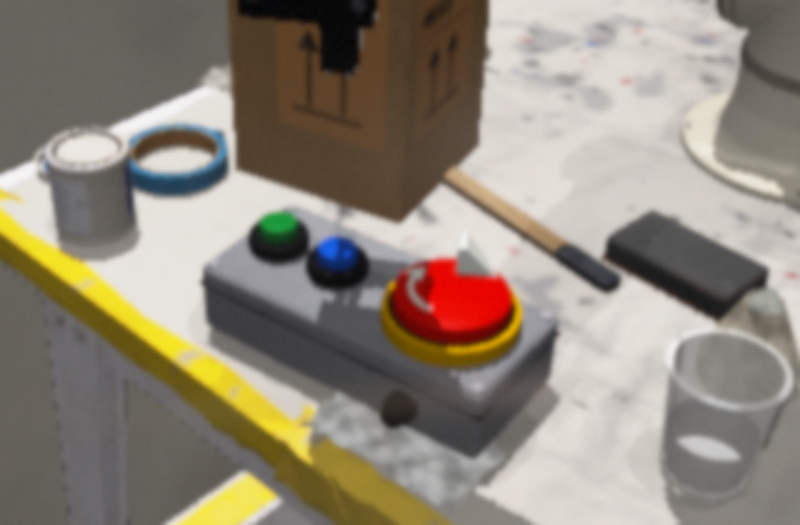

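The picture shows the red head standing out of its collar with the tab back at rest. The blue and green buttons are both up, and the tin, tape and cup haven't moved. The gripper is clear, so I'm handing in.

```bash
python3 -c "
from rig import ticket
print(ticket.job_done())"
```

```text
the job is handed in; nothing more can be done
None
```

The emergency stop test is done in the order asked and handed in at about 10 s of the 42 s allowed.

- **Mushroom button pressed:** I pressed it at the clear pad until the fingertips were at 76.3 mm, about 12.7 mm in at roughly 5 N. After I lifted off, the picture showed it staying down on its own.
- **Tab turned:** I pushed the white tab about 0.72 rad clockwise, at roughly 3.3 N. The head popped out. The fingertips felt about 3 N upward just after the pop, which fell to about 0.7 N once I raised them 6 mm. I then let the tab turn back gently, and the picture showed the head out and the tab at rest.
- **Blue reset button pressed:** I pressed it until the force rose from 4.6 N to 13.2 N, which I read as the hard stop (fully in takes 5 N). The last picture showed it back up.
- **Rest of the scene:** In the last picture the green button was up, and the tin, tape roll and cup stood where they were. The gripper was at 217 mm, touching nothing.

My first two move calls were refused because rows had fields missing, and nothing moved. The two cameras first disagreed by up to about 8 mm on the button positions. I used the top view, because its spacings matched the given 52 and 92 mm. The button travels are worked out from arm height and force, since I could not read them directly.

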